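# Lock a lens retaining ring with a two-pin spanner

### The arm

A 6-joint arm with a two-finger parallel gripper is mounted at the origin on a cart in front of the work surface, level with it; the furniture and walls round the work are solid. World frame = base frame: x ahead of the robot, y to its left, z up, the work surface at z = 0. Lengths are in m, angles in rad, forces in N, time in s.
With the tool pointing down it reaches from about 0.3 to 0.775 m from the base axis. Payload 14.6 kg.
Tool frame: the origin (TCP) lies at the very end of the fingers, on their centre line; the grasp point (between the pads) lies 19 mm behind it; z points along the fingers, y is the line along which they close (so a half turn about z gives the same grasp; the last joint's range is limited). The gripper opens to 94 mm and grips with 3 to 60 N. Pads are 16 mm wide; open, the fingers measure 119 mm over their backs; the gripper's body (75 mm by 177 mm) begins 78 mm behind the grasp point.
Start: joints at [1.114, 0.3, 1.521, -0, 1.321, -0.067], TCP at [0.209, 0.509, 0.205] pointing down, gripper open.
Joint ranges: [-3.03, 3.03], [-0.79, 2.21], [0.23, 2.52], [-1.04, 4.18], [0, 3.07], [-2.55, 2.55]. Speed limits (rad/s): [2.22, 2.22, 2.57, 3.14, 3.14, 3.14].

### API

Orientations are given as a unit quaternion [w, x, y, z].
In Python, from plant import * gives the robot as it stands.
- The arm moves only by the tool servo_tool, never from a script. Its argument "steps" is a list of rows, each an object with "translation": the shift along the tool's x, y, z in units of 40 cm (1.0 is 40 cm), a list of three; "rot": the turn, a rotation vector about the tool's x, y, z in units of 45 degrees (1.0 is 45 degrees), a list of three. A call has 1 to 10 rows; each row shifts and turns the commanded pose from where the row before left it, along the tool's axes as they then stand; what a row does not reach is not made up. A row lasts 1/10 s, in which the tool goes at most 50 mm and 8.59 degrees, less where a joint would pass 70% of its speed; a pose out of reach is approached as far as the arm can. A call with a number of a shift or a turn outside -1 to 1 is refused whole. A call with a gripper value outside its range is refused whole. "fingers" is the closure, from -1 (fully open) to 1 (shut), set as the call begins (left out, the last holds). The fingers move at their own pace and stop on an object; the grip force is fixed at half the most. Time passes only in rows, so rows that do not move let the fingers close. It gives the time, the measured TCP pose, the force, the opening and the grip force at its end, in the units of the state.
- read_state(): the state, without advancing time (a new reading comes with each control period).
- get_image(name): name is "scene" or "top" or "wrist"; returns a dict with "img" (480x640x3 uint8, red, green, blue), "vfov" (degrees; the focal length in pixels is half the picture's height over the tangent of half this angle, whatever the lens; pixels are square), "cx", "cy" (the principal point, pixels), "eye" and "rotation" of the camera in the world; the wrist camera has in their place "hand_eye" (4x4, takes a point from camera to tool coordinates, whose origin is the TCP and whose axes are the flange's). Camera axes: x right, y down, z forward; pixel columns grow to the right and rows downward; lengths in m; the calibration is good to about 2 mm. A picture is of the moment at which its call begins: read the wrist's pose just before it. There is no depth.
- sign_off(): hands the job in; it is judged then, once.
The state is a dict: "time": time; "q": joint angles; "qvel": joint speeds; "effort": joint torques, N m; "tcp_pos": TCP position; "orientation": TCP orientation; "contact_force": force on the tool from outside, world axes, zero at the start; "ft_torque": the same for the moment, N m; "grip_width": finger opening in m; "grip_force": force on a finger pad.
Only numpy, scipy, OpenCV 4.12 (cv2) and the standard library are available. Lean on these libraries where they do the work, as an engineer would, in place of code of your own. Each camera call takes 0.05 s, during which the arm holds its last target. There are 200 camera calls.

### The job

Lock the lens into the photometer's inclined barrel: take the two-pin spanner from its stand, put both pins into the two holes of the recessed retaining ring and turn the ring clockwise, seen looking into the barrel, until it is hard against its stop and its white line meets the red mark on the rim. Then draw the spanner out without turning the ring back, and stand it in the stand's slot again, pins down, and let go. Nothing but the spanner may touch the photometer; do not let the spanner fall over, and leave everything else where it is.

Things in the scene. Friction and masses are not known exactly. Their poses are not given: they have to be found in the camera images.
- photometer: White bench photometer, fixed, 150 mm (x) by 120 mm (y), 114 mm tall, origin under its centre, front towards its own -x. A round aluminium barrel stands out of its sloping face; the barrel's axis leans 30 degrees from vertical towards the photometer's -x.
- ring_face (a point): Centre of the outer face of the dark steel retaining ring (radius 35 mm), recessed 10 mm under the barrel rim. Turns with the ring. z points out along the barrel axis (30 degrees from vertical); x runs through the two round holes at x = +24 and -24 mm, each 13 mm wide, 10 mm deep; either pin fits either hole. The lens fills the middle of the ring almost flush: treat it as solid.
- ring (a joint): Angle of the retaining ring, rad: grows as it turns clockwise seen from outside (about -z of ring_face). Starts at 0.15 to 0.5; 1.3 is the locked stop, where its white line meets the red mark. At 0.65 the line through the holes is level (along the y of the photometer). Friction holds it at any angle; about 0.1 N m turns it. The pins have about 0.1 rad of play in the holes.
- barrel_rim (a point): Centre of the barrel's mouth, in the plane of its rim, 10 mm out from the ring face along the axis; its axes are those of the photometer. The barrel is 44 mm in outer and 36 mm in inner radius. The red mark sits on the lowest, front-most point of the rim.
- spanner_grip (a point): Middle of the spanner's orange grip bar: 90 mm along x, 22 mm thick along y, 34 mm tall along z; grasp it across y, firmly. z points from the pins up to the grip. The pin tips lie 87 mm under this point. Under the bar a 16 mm thick stem leads down to a steel crossbar, 58 by 24 by 10 mm, that carries the pins. The spanner is 104 mm long over all, 0.13 to 0.25 kg.
- spanner_tips (a point): Point mid-way between the two pin tips, 87 mm under spanner_grip, same axes. The pins stand at x = +24 and -24 mm, are 8 mm thick with tapered ends and reach 14 mm out of the crossbar. When they bottom in the 10 mm deep holes, the crossbar is 6 mm inside the barrel, with about 4 mm to spare at its corners.
- stand_slot (a point): Centre of the slot's mouth on top of the spanner's fixed blue stand, 34 mm over the worktop. Block 96 mm (x) by 52 mm (y) on a grey foot 120 by 80 mm. Slot 66 mm long (x), 14 mm wide (y), 22 mm deep. The spanner starts upright in it, crossbar resting on the top face, pins 14 mm down in the slot, its x along the slot; it goes back the same way, either way round.
- timer: White kitchen-type timer, 62x62x20 mm, loose bystander, origin under its centre.
- beaker: Clear beaker 78 mm wide, 89 mm tall, loose bystander, origin under its centre.
- tape: Orange roll of tape lying flat, 92 mm wide, 19 mm tall, loose bystander, origin under its centre.
- bulb: Red rubber pipette bulb, 46x70x46 mm, loose bystander, origin under its centre.
- spanner: The same spanner as a whole: steel with an orange grip; origin at spanner_tips.
There are look-alikes about, which are no part of the job. Of the things that look like the spanner, the larger one is meant.

How it is judged:
By the outcome, as a careful person would: the job done as asked, in the order asked, and still so for the second after the job is handed in, with the robot touching nothing.
It also fails if it takes over 58 s, if anything falls off the work surface, if the arm or the gripper's body presses on something with over 40 N, if the wrist force passes 120 N, or if a joint passes its speed limit or range.

## Working session

There is one attempt and no reset: what is moved stays moved. The work goes in short steps, Python scripts to look and compute and a tool call to move; the robot and the scene stay as the last step left them, time stands still between calls to the robot, and variables do not carry over. Pictures are saved under pics/ and viewed, at most 12 in all, crops included, and the job is handed in when it is done.

Besides the shell and the picture viewer there is one more tool, called in YAML: its name, and indented under it one key for each argument. servo_tool: Moves the arm, as the interface text tells. Its arguments: {"type":"object","properties":{"steps":{"type":"array","items":{"type":"object","properties":{"translation":{"type":"array","items":{"type":"number"}},"rot":{"type":"array","items":{"type":"number"}}}}},"fingers":{"type":"number"}},"required":["steps"]}

```bash
ls; mkdir -p pics; python3 - <<'E'
from plant import *
import cv2,numpy as np
for n in("scene","top"):
    d=get_image(n); print(n,{k:(np.round(v,4).tolist() if k!='img' else 0) for k,v in d.items()})
    cv2.imwrite(f"pics/{n}0.png",d["img"][:,:,::-1]); np.savez(f"{n}0.npz",**d)
print(read_state())
E
```

```text
pics
scene {'img': 0, 'vfov': 45.7613, 'cx': 322.0062, 'cy': 233.1422, 'eye': [-0.138, -1.0774, 0.7384], 'rotation': [-0.4804, 0.8155, -0.2743, 0.1702]}
top {'img': 0, 'vfov': 56.0147, 'cx': 317.8561, 'cy': 243.3367, 'eye': [0.443, -0.149, 1.1483], 'rotation': [0.036, -0.6977, 0.7138, -0.0499]}
{'time': 0.1, 'q': array([ 1.11442884e+00,  3.00388704e-01,  1.52152877e+00,  1.36971424e-05,
        1.32070974e+00, -6.66055166e-02]), 'qvel': array([-9.28775323e-04, -1.50389891e-03, -1.07319880e-03,  6.28454921e-04,
       -1.23330856e-05, -1.37017913e-03]), 'effort': array([ 2.76615159e-03, -5.32648158e+01, -3.53280330e+01,  7.09831389e-02,
        2.35075923e-02, -1.03537241e-04]), 'tcp_pos': array([0.20887774, 0.50853092, 0.20495366]), 'orientation': array([-1.40134679e-04,  1.93651412e-01,  9.81070264e-01, -4.97980801e-04]), 'contact_force': array([ 0.02840109, -0.50927986,  0.12916517]), 'ft_torque': array([-0.05130249, -0.06418523, -0.04451295]), 'grip_force': 0.0, 'grip_width': 0.09372507241768621}
```

View pics/scene0.png

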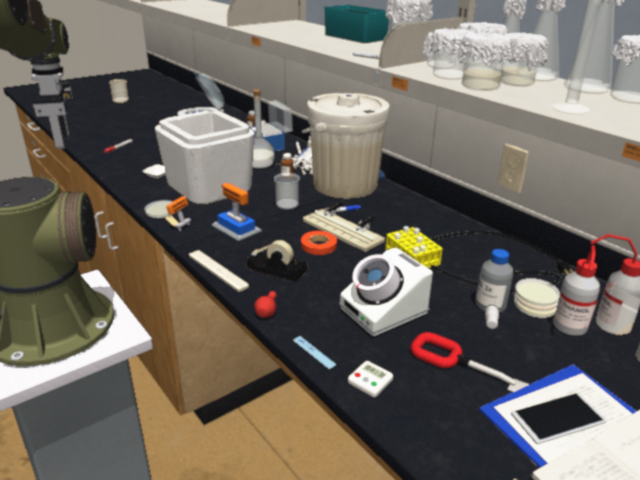

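View pics/top0.png

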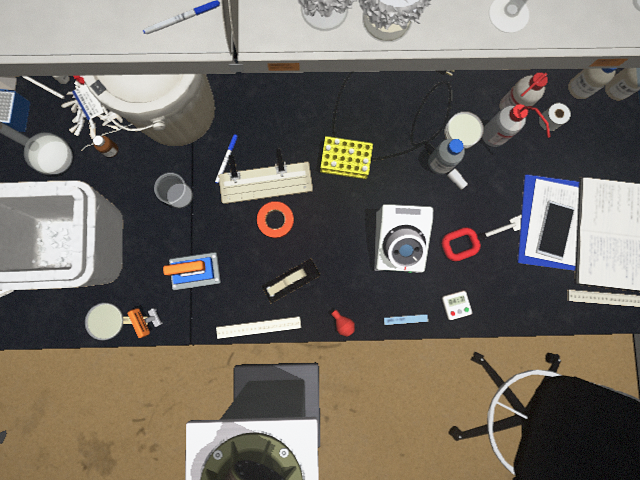

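The scene view shows two candidates. The spanner is upright in the blue stand, grip at scene (236,195) and top (184,269). The smaller orange-gripped look-alike lies by a dish at scene (178,210) and top (138,320). I choose the larger one in the blue stand. The photometer is at scene (388,290), with its barrel at top (405,247).

```bash
cat > h.py <<'E'
import numpy as np,cv2
from scipy.spatial.transform import Rotation as R
def Rq(q): return R.from_quat(np.r_[q[1:],q[0]])
def cam(d,st=None):
    f=240/np.tan(np.radians(float(d["vfov"]))/2)
    if "eye" in d: Rm,e=Rq(d["rotation"]).as_matrix(),np.array(d["eye"])
    else:
        T=np.eye(4);T[:3,:3]=Rq(st["orientation"]).as_matrix();T[:3,3]=st["tcp_pos"]
        T=T@d["hand_eye"];Rm,e=T[:3,:3],T[:3,3]
    return dict(f=f,c=np.array([float(d["cx"]),float(d["cy"])]),R=Rm,e=e)
def ray(c,p):
    v=c["R"]@np.r_[(np.asarray(p,float)-c["c"])/c["f"],1]; return v/np.linalg.norm(v)
def plane(c,p,z):
    v=ray(c,p); return c["e"]+v*(z-c["e"][2])/v[2]
def tri(*cp):
    A=0;b=0;rs=[]
    for c,p in cp:
        v=ray(c,p);M=np.eye(3)-np.outer(v,v);A=A+M;b=b+M@c["e"];rs.append(M)
    x=np.linalg.solve(A,b);return x,[float(np.linalg.norm(M@(x-c["e"]))) for M,(c,p) in zip(rs,cp)]
def proj(c,X):
    v=c["R"].T@(np.asarray(X)-c["e"]);return v[:2]/v[2]*c["f"]+c["c"]
def mask(img,lo,hi,roi):
    h=cv2.cvtColor(img,cv2.COLOR_RGB2HSV);m=cv2.inRange(h,lo,hi);o=np.zeros_like(m)
    x0,y0,x1,y1=roi;o[y0:y1,x0:x1]=m[y0:y1,x0:x1];return o
def big(m):
    cs,_=cv2.findContours(m,cv2.RETR_EXTERNAL,cv2.CHAIN_APPROX_NONE);return max(cs,key=cv2.contourArea)
E
python3 - <<'E'
from h import *
T=dict(np.load("top0.npz"));S=dict(np.load("scene0.npz"));ct,cs=cam(T),cam(S)
g=lambda d,lo,hi,roi:cv2.minAreaRect(big(mask(d["img"],lo,hi,roi)))
ot=g(T,(5,150,100),(18,255,255),(155,250,225,295)); os=g(S,(5,150,100),(18,255,255),(215,175,260,215))
bt=g(T,(100,120,60),(125,255,255),(155,245,230,300)); bs=g(S,(100,120,60),(125,255,255),(205,195,270,245))
print(ot,os,bt,bs)
print("grip",tri((ct,ot[0]),(cs,os[0])))
print("grip top@.124",plane(ct,ot[0],.124), [plane(ct,p,.124)[:2].round(4).tolist() for p in cv2.boxPoints(ot)])
print("block@.034",plane(ct,bt[0],.034),[plane(ct,p,.034)[:2].round(4).tolist() for p in cv2.boxPoints(bt)])
pt=g(T,(0,0,170),(180,50,255),(360,190,440,280));print("phot",pt,[plane(ct,p,.06)[:2].round(3).tolist() for p in cv2.boxPoints(pt)])
a=S["img"][170:250,150:290,::-1];b=T["img"][190:290,360:440,::-1]
a=cv2.resize(a,(700,400),interpolation=2);b=cv2.resize(S["img"][240:335,335:440,::-1],None,fx=4,fy=4,interpolation=2)
o=np.zeros((400,800,3),np.uint8);o[:, :400]=a[:,150:550];o[:380,400:800]=b[:,:400];cv2.imwrite("pics/crop1.png",o)
E
```

```text
((183.4365692138672, 267.50823974609375), (9.693828582763672, 41.68666076660156), 82.64761352539062) ((234.60003662109375, 193.30001831054688), (29.96331024169922, 13.416406631469727), 26.56505012512207) ((191.986572265625, 270.0770263671875), (21.50936508178711, 41.090309143066406), 81.46923065185547) ((235.20001220703125, 220.6000213623047), (38.460365295410156, 20.57182502746582), 26.56505012512207)
grip (array([0.52077023, 0.13917088, 0.10663057]), [0.00010429113162068795, 0.00010429113162073456])
grip top@.124 [0.51938508 0.13441997 0.124     ] [[0.5253, 0.1823], [0.5353, 0.0894], [0.5135, 0.0865], [0.5035, 0.1792]]
block@.034 [0.5193039  0.13834691 0.034     ] [[0.5392, 0.1922], [0.5521, 0.0927], [0.4994, 0.0846], [0.4868, 0.1836]]
phot ((404.6942443847656, 238.01905822753906), (51.02985382080078, 66.87545776367188), 5.599339485168457) [[0.51, -0.311], [0.674, -0.334], [0.659, -0.459], [0.496, -0.434]]
```

View pics/crop1.png

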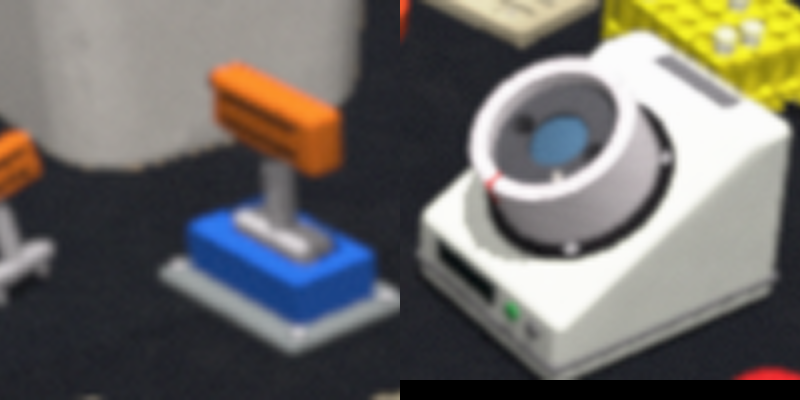

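The close crop confirms the choice: the large spanner stands upright in the blue stand (left). On the right is the photometer's barrel, with the red mark at the rim's lower left (crop ~(492,182)). The measured grip height of 0.107 m matches the expected value. I'm moving to hover over it.

```bash
cat >> h.py <<'E'
from scipy.linalg import logm
def pose(p,Rm): 
    T=np.eye(4);T[:3,:3]=Rm;T[:3,3]=p;return T
def cur():
    from plant import read_state
    s=read_state();return s,pose(s["tcp_pos"],Rq(s["orientation"]).as_matrix())
def down(a):  # tool down, tool x at world angle a
    x=np.array([np.cos(a),np.sin(a),0]);z=np.array([0,0,-1.]);return np.c_[x,np.cross(z,x),z]
def step(T0,T1,n):
    "n equal rows of a screw motion T0->T1, in move units"
    rv=R.from_matrix(T0[:3,:3].T@T1[:3,:3]).as_rotvec()/n
    X=logm(np.linalg.inv(T0)@T1).real/n
    from scipy.linalg import expm
    t=expm(X)[:3,3]
    print(n,"rows t",np.round(t/.4,4).tolist(),"r",np.round(rv/(np.pi/4),4).tolist(),"mm",round(1e3*np.linalg.norm(t),1),"deg",round(np.degrees(np.linalg.norm(rv)),2))
E
python3 - <<'E'
from h import *
from plant import *
s,T0=cur()
a=np.radians(96.8)
T1=pose([.36,.22,.27],down(np.radians(120)));T2=pose([.47,.138,.27],down(a))
step(T0,T1,10);step(T1,T2,6)
print(get_image("wrist")["hand_eye"])
E
```

```text
10 rows t [-0.0763, -0.0325, -0.0162] r [-0.0001, 0.0, 0.0837] mm 33.8 deg 3.77
6 rows t [-0.0483, 0.0313, 0.0] r [0.0, 0.0, 0.0859] mm 23.0 deg 3.87
[[ 5.72024812e-04 -9.71965431e-01 -2.35123105e-01  6.87595100e-02]
 [ 9.99999801e-01  4.93229801e-04  3.93931434e-04  2.86842396e-04]
 [-2.66918014e-04 -2.35123283e-01  9.71965519e-01 -1.78924140e-01]
 [ 0.00000000e+00  0.00000000e+00  0.00000000e+00  1.00000000e+00]]
```

servo_tool:
  steps:
    - {"translation": [-0.076,-0.032,-0.016],"rot": [0,0,0.084]}
    - {"translation": [-0.076,-0.032,-0.016],"rot": [0,0,0.084]}
    - {"translation": [-0.076,-0.032,-0.016],"rot": [0,0,0.084]}
    - {"translation": [-0.076,-0.032,-0.016],"rot": [0,0,0.084]}
    - {"translation": [-0.076,-0.032,-0.016],"rot": [0,0,0.084]}
    - {"translation": [-0.076,-0.032,-0.016],"rot": [0,0,0.084]}
    - {"translation": [-0.076,-0.032,-0.016],"rot": [0,0,0.084]}
    - {"translation": [-0.076,-0.032,-0.016],"rot": [0,0,0.084]}
    - {"translation": [-0.076,-0.032,-0.016],"rot": [0,0,0.084]}
    - {"translation": [-0.076,-0.032,-0.016],"rot": [0,0,0.084]}
  fingers: -1

```text
time: 1.15
tcp_pos: [0.3603, 0.2209, 0.2695]
orientation: [-0.0, 0.502, 0.865, -0.0]
contact_force: [0.8, -0.4, 1.1]
grip_width: 0.0941
grip_force: 0.0
```

servo_tool:
  steps:
    - {"translation": [-0.048,0.031,0],"rot": [0,0,0.086]}
    - {"translation": [-0.048,0.031,0],"rot": [0,0,0.086]}
    - {"translation": [-0.048,0.031,0],"rot": [0,0,0.086]}
    - {"translation": [-0.048,0.031,0],"rot": [0,0,0.086]}
    - {"translation": [-0.048,0.031,0],"rot": [0,0,0.086]}
    - {"translation": [-0.048,0.031,0],"rot": [0,0,0.086]}
    - {"translation": [0,0,0],"rot": [0,0,0]}

```text
time: 1.85
tcp_pos: [0.47, 0.1389, 0.2689]
orientation: [-0.0, 0.666, 0.746, -0.0]
contact_force: [-0.7, -0.0, -0.6]
grip_width: 0.0941
grip_force: 0.0
```

```bash
python3 - <<'E'
from h import *
from plant import *
s,T0=cur();d=get_image("wrist");c=cam(d,s);np.savez("w1.npz",**d,**{"tcp_pos":s["tcp_pos"],"orientation":s["orientation"]})
cv2.imwrite("pics/w1.png",d["img"][:,:,::-1])
o=cv2.minAreaRect(big(mask(d["img"],(5,150,100),(18,255,255),(0,0,640,480))));b=cv2.minAreaRect(big(mask(d["img"],(100,120,60),(125,255,255),(0,0,640,480))))
print(o,b)
print([plane(c,p,.124)[:2].round(4).tolist() for p in cv2.boxPoints(o)],plane(c,o[0],.124))
print([plane(c,p,.034)[:2].round(4).tolist() for p in cv2.boxPoints(b)],plane(c,b[0],.034))
E
```

```text
((60.417701721191406, 80.73387145996094), (163.51080322265625, 31.100250244140625), 86.5526123046875) ((361.5, 215.5), (85.0, 47.0), 90.0)
[[0.2336, 0.2967], [0.2576, 0.3007], [0.2606, 0.1763], [0.2341, 0.1717]] [0.24644947 0.23937    0.124     ]
[[0.4855, 0.187], [0.5369, 0.1929], [0.552, 0.0967], [0.4977, 0.0905]] [0.51784706 0.14308579 0.034     ]
```

View pics/w1.png

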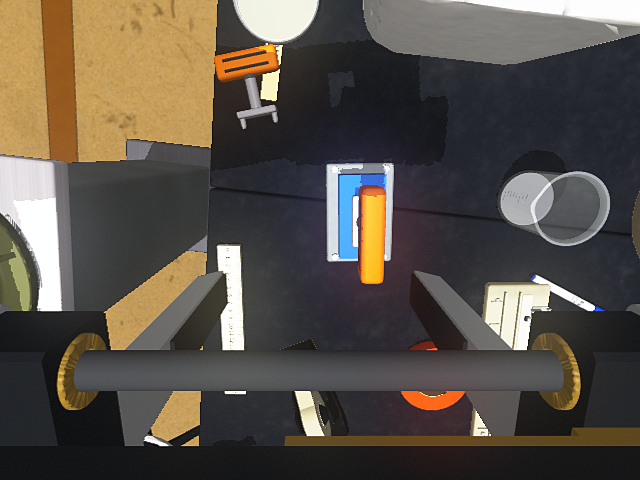

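The wrist view shows the spanner grip at (372,235) over the blue block at (350,215), nearly aligned with the tool axes. The look-alike is at (247,65), and the fingers are clear of everything.

```bash
python3 - <<'E'
from h import *
d=dict(np.load("w1.npz"));c=cam(d,d)
m=mask(d["img"],(5,150,100),(18,255,255),(330,150,420,300))
ct=big(m);o=cv2.minAreaRect(ct);print(o,np.median(d["img"][m>0],0),d["img"][235,358:388:2].tolist())
q=[plane(c,p,.124)[:2] for p in cv2.boxPoints(o)];print(np.round(q,4).tolist(),plane(c,o[0],.124))
# row-wise left/right edges of grip
ys=np.arange(195,275,4);L=np.array([[np.where(m[y])[0].min(),y] for y in ys]);Rr=np.array([[np.where(m[y])[0].max()+1,y] for y in ys])
for E in(L,Rr):
    w=np.array([plane(c,p,.124)[:2] for p in E]);k=np.polyfit(w[:,1],w[:,0],1);print("edge yaw",90-np.degrees(np.arctan(k[0])),"x@.138",np.polyval(k,.138))
# foot
g=cv2.inRange(d["img"],(120,120,120),(215,215,215));g2=np.zeros_like(g);g2[158:268,322:398]=g[158:268,322:398]
g2|=mask(d["img"],(100,120,60),(125,255,255),(322,158,398,268))
h=cv2.convexHull(np.vstack(cv2.findContours(g2,0,1)[0]));f=cv2.minAreaRect(h);print(f);q=np.array([plane(c,p,.008)[:2] for p in cv2.boxPoints(f)]);print(q.round(4).tolist(),q.mean(0),[np.linalg.norm(q[i]-q[i-1]) for i in range(4)])
x=Rq(d["orientation"]).as_matrix()[:,0];print("toolx",np.degrees(np.arctan2(x[1],x[0])))
E
```

```text
((371.4480895996094, 234.5242919921875), (25.32501220703125, 97.30135345458984), 1.4688007831573486) [255. 129.  46.] [[88, 68, 84], [98, 60, 69], [255, 134, 52], [255, 176, 54], [254, 201, 59], [254, 206, 59], [254, 204, 59], [254, 203, 57], [254, 199, 55], [254, 196, 49], [254, 190, 47], [254, 187, 40], [255, 155, 38], [234, 112, 67], [212, 221, 225]]
[[0.5108, 0.0942], [0.5007, 0.1829], [0.5227, 0.1848], [0.5342, 0.0962]] [0.51693326 0.14093001 0.124     ]
edge yaw 96.5302984176985 x@.138 0.5074552399994777
edge yaw 97.46382992094196 x@.138 0.5292025560381391
((359.5, 212.0), (67.0, 98.0), 0.0)
[[0.4857, 0.0777], [0.4717, 0.1956], [0.5491, 0.2043], [0.5681, 0.087]] [0.51864369 0.14115219] [np.float64(0.08292149533787055), np.float64(0.11871913631051133), np.float64(0.07786758953680678), np.float64(0.11883000683711066)]
toolx 96.43081658931361
```

```bash
python3 - <<'E'
from h import *
s,T0=cur();A=down(np.radians(97))
T1=pose([.5183,.1402,.2],A);T2=pose([.5183,.1402,.088],A)
step(T0,T1,3);step(T1,T2,4)
E
```

```text
3 rows t [-0.0044, 0.0407, 0.0575] r [-0.0004, 0.0, -0.003] mm 28.2 deg 0.14
4 rows t [0.0, 0.0, 0.07] r [0.0, 0.0, 0.0] mm 28.0 deg 0.0
```

servo_tool:
  steps:
    - {"translation": [-0.0044,0.0407,0.0575],"rot": [0,0,-0.004]}
    - {"translation": [-0.0044,0.0407,0.0575],"rot": [0,0,-0.004]}
    - {"translation": [-0.0044,0.0407,0.0575],"rot": [0,0,-0.004]}
    - {"translation": [0,0,0.07],"rot": [0,0,0]}
    - {"translation": [0,0,0.07],"rot": [0,0,0]}
    - {"translation": [0,0,0.07],"rot": [0,0,0]}
    - {"translation": [0,0,0.07],"rot": [0,0,0]}
    - {"translation": [0,0,0],"rot": [0,0,0]}

```text
time: 2.7
tcp_pos: [0.5159, 0.1413, 0.0855]
orientation: [-0.002, 0.661, 0.751, -0.002]
contact_force: [-0.7, -0.6, 0.8]
grip_width: 0.0939
grip_force: 0.0
```

```bash
python3 - <<'E'
from h import *
from plant import *
s,T0=cur();print(s["tcp_pos"],s["q"]);x=T0[:3,0];print(np.degrees(np.arctan2(x[1],x[0])))
d=get_image("wrist");c=cam(d,s);m=mask(d["img"],(3,130,80),(20,255,255),(0,0,640,480));o=cv2.minAreaRect(big(m));print(o)
print(plane(c,o[0],.124))
cv2.imwrite("pics/w2.png",d["img"][:,:,::-1])
E
```

```text
[0.51586071 0.14128298 0.08546581] [1.98791148e-01 4.01120844e-01 1.68366923e+00 1.10396733e-04
 1.06269717e+00 7.13309256e-02]
97.29989380558044
((326.0, 281.5), (135.0, 52.0), 90.0)
[0.51624139 0.15967612 0.124     ]
```

servo_tool:
  steps:
    - {"translation": [-0.003,0.006,-0.005],"rot": [0,0,0.006]}
    - {"translation": [0,0,0],"rot": [0,0,0]}
    - {"translation": [0,0,0],"rot": [0,0,0]}

```text
time: 3.05
tcp_pos: [0.5213, 0.1402, 0.0918]
orientation: [0.001, 0.663, 0.749, 0.001]
contact_force: [-0.6, 0.1, 0.1]
grip_width: 0.0939
grip_force: 0.0
```

servo_tool:
  steps:
    - {"translation": [0,0,0]}
    - {"translation": [0,0,0]}
    - {"translation": [0,0,0]}
    - {"translation": [0,0,0]}
    - {"translation": [0,0,0]}
    - {"translation": [0,0,0]}
    - {"translation": [0,0,0]}
    - {"translation": [0,0,0]}
  fingers: 1

```text
invalid input at $.steps[0]: expected keys translation, rot
```

servo_tool:
  steps:
    - {"translation": [0,0,0],"rot": [0,0,0]}
    - {"translation": [0,0,0],"rot": [0,0,0]}
    - {"translation": [0,0,0],"rot": [0,0,0]}

```text
time: 3.35
tcp_pos: [0.5207, 0.14, 0.0905]
orientation: [0.0, 0.663, 0.748, 0.0]
contact_force: [-0.0, -0.3, -1.5]
grip_width: 0.0937
grip_force: 0.0
```

servo_tool:
  steps:
    - {"translation": [0,-0.006,0.006],"rot": [0,0,0]}
    - {"translation": [0,0,0],"rot": [0,0,0]}
    - {"translation": [0,0,0],"rot": [0,0,0]}
    - {"translation": [0,0,0],"rot": [0,0,0]}
    - {"translation": [0,0,0],"rot": [0,0,0]}

```text
time: 3.85
tcp_pos: [0.5184, 0.1397, 0.0881]
orientation: [0.0, 0.663, 0.748, 0.0]
contact_force: [-0.4, 0.4, 0.1]
grip_width: 0.0937
grip_force: 0.0
```

servo_tool:
  steps:
    - {"translation": [0,0,0],"rot": [0,0,0]}
    - {"translation": [0,0,0],"rot": [0,0,0]}
    - {"translation": [0,0,0],"rot": [0,0,0]}
    - {"translation": [0,0,0],"rot": [0,0,0]}
    - {"translation": [0,0,0],"rot": [0,0,0]}
    - {"translation": [0,0,0],"rot": [0,0,0]}
    - {"translation": [0,0,0],"rot": [0,0,0]}
    - {"translation": [0,0,0],"rot": [0,0,0]}
  fingers: 1

```text
time: 4.65
tcp_pos: [0.5183, 0.1397, 0.088]
orientation: [-0.0, 0.663, 0.748, -0.0]
contact_force: [-0.3, -0.0, 0.5]
grip_width: 0.0335
grip_force: 0.0
```

servo_tool:
  steps:
    - {"translation": [0,0,0],"rot": [0,0,0]}
    - {"translation": [0,0,0],"rot": [0,0,0]}
    - {"translation": [0,0,0],"rot": [0,0,0]}
    - {"translation": [0,0,0],"rot": [0,0,0]}
    - {"translation": [0,0,0],"rot": [0,0,0]}

```text
time: 5.15
tcp_pos: [0.5183, 0.1397, 0.088]
orientation: [-0.0, 0.663, 0.748, -0.0]
contact_force: [0.7, 0.4, -0.5]
grip_width: 0.0216
grip_force: 30.0
```

```bash
python3 - <<'E'
from h import *
s,T0=cur();print(s["tcp_pos"],s["q"],s["contact_force"],s["ft_torque"]);np.save("Tgrasp.npy",T0);x=T0[:3,0];print(np.degrees(np.arctan2(x[1],x[0])))
# rim center: ellipse fit of barrel in top view later; plan lift + transit
T1=pose([.5183,.1397,.22],T0[:3,:3]);step(T0,T1,6)
E
```

```text
[0.51830629 0.13972291 0.08799606] [1.95079315e-01 3.98425241e-01 1.68072084e+00 8.21867104e-06
 1.06252675e+00 7.43415204e-02] [ 0.74425865  0.424437   -0.54355355] [0.00416527 0.03044517 0.03037595]
96.91753685629247
6 rows t [-0.0, -0.0, -0.055] r [0.0, 0.0, 0.0] mm 22.0 deg 0.0
```

servo_tool:
  steps:
    - {"translation": [0,0,-0.02],"rot": [0,0,0]}
    - {"translation": [0,0,-0.05],"rot": [0,0,0]}
    - {"translation": [0,0,-0.07],"rot": [0,0,0]}
    - {"translation": [0,0,-0.08],"rot": [0,0,0]}
    - {"translation": [0,0,-0.08],"rot": [0,0,0]}
    - {"translation": [0,0,-0.08],"rot": [0,0,0]}
    - {"translation": [0,0,-0.08],"rot": [0,0,0]}
    - {"translation": [0,0,-0.06],"rot": [0,0,0]}
    - {"translation": [0,0,-0.03],"rot": [0,0,0]}

```text
time: 6.05
tcp_pos: [0.5185, 0.1398, 0.3107]
orientation: [0.001, 0.663, 0.748, 0.001]
contact_force: [-0.2, -0.9, -1.3]
grip_width: 0.0223
grip_force: 30.0
```

```bash
cat >> h.py <<'E'
def barrel(yaw):  # tool rotation looking down the barrel, tool x = photometer +y
    Z=R.from_euler('z',yaw).as_matrix();x=Z@[0,1,0];z=-(Z@np.array([-.5,0,np.sqrt(.75)]));return np.c_[x,np.cross(z,x),z]
E
python3 - <<'E'
from h import *
T=dict(np.load("top0.npz"));S=dict(np.load("scene0.npz"));ct,cs=cam(T),cam(S)
r,e=tri((ct,(405,245)),(cs,(375,272)));print("rim",r,e)
s,T0=cur();print(s["tcp_pos"],s["contact_force"],s["grip_width"])
B=barrel(np.radians(-7));T2=pose(r-B@[.065,0,.13],B);print(T2[:3,3])
Tm=pose([.5,-.1,.32],R.from_matrix([T0[:3,:3],B]).mean().as_matrix())
step(T0,Tm,9);step(Tm,T2,9)
E
```

```text
rim [ 0.55878543 -0.3716035   0.1102894 ] [0.002965661696172866, 0.0029656616961727224]
[0.51850521 0.13975328 0.31071826] [-0.22835823 -0.87202031 -1.32135783] 0.02232603175037512
[ 0.48634842 -0.4281975   0.2228727 ]
9 rows t [-0.0662, -0.0093, -0.0031] r [-0.0366, -0.0045, 0.0168] mm 26.8 deg 1.82
9 rows t [-0.0909, -0.0093, 0.0266] r [-0.0366, -0.0045, 0.0168] mm 38.1 deg 1.82
```

servo_tool:
  steps:
    - {"translation": [-0.066,-0.009,-0.003],"rot": [-0.0366,-0.0045,0.0168]}
    - {"translation": [-0.066,-0.009,-0.003],"rot": [-0.0366,-0.0045,0.0168]}
    - {"translation": [-0.066,-0.009,-0.003],"rot": [-0.0366,-0.0045,0.0168]}
    - {"translation": [-0.066,-0.009,-0.003],"rot": [-0.0366,-0.0045,0.0168]}
    - {"translation": [-0.066,-0.009,-0.003],"rot": [-0.0366,-0.0045,0.0168]}
    - {"translation": [-0.066,-0.009,-0.003],"rot": [-0.0366,-0.0045,0.0168]}
    - {"translation": [-0.066,-0.009,-0.003],"rot": [-0.0366,-0.0045,0.0168]}
    - {"translation": [-0.066,-0.009,-0.003],"rot": [-0.0366,-0.0045,0.0168]}
    - {"translation": [-0.066,-0.009,-0.003],"rot": [-0.0366,-0.0045,0.0168]}

```text
time: 6.95
tcp_pos: [0.5005, -0.1003, 0.3169]
orientation: [0.097, 0.701, 0.701, 0.086]
contact_force: [0.2, 1.4, -1.7]
grip_width: 0.022
grip_force: 30.0
```

servo_tool:
  steps:
    - {"translation": [-0.091,-0.009,0.0266],"rot": [-0.0366,-0.0045,0.0168]}
    - {"translation": [-0.091,-0.009,0.0266],"rot": [-0.0366,-0.0045,0.0168]}
    - {"translation": [-0.091,-0.009,0.0266],"rot": [-0.0366,-0.0045,0.0168]}
    - {"translation": [-0.091,-0.009,0.0266],"rot": [-0.0366,-0.0045,0.0168]}
    - {"translation": [-0.091,-0.009,0.0266],"rot": [-0.0366,-0.0045,0.0168]}
    - {"translation": [-0.091,-0.009,0.0266],"rot": [-0.0366,-0.0045,0.0168]}
    - {"translation": [-0.091,-0.009,0.0266],"rot": [-0.0366,-0.0045,0.0168]}
    - {"translation": [-0.091,-0.009,0.0266],"rot": [-0.0366,-0.0045,0.0168]}
    - {"translation": [-0.091,-0.009,0.0266],"rot": [-0.0366,-0.0045,0.0168]}

```text
time: 7.85
tcp_pos: [0.4872, -0.4293, 0.2195]
orientation: [0.193, 0.724, 0.64, 0.17]
contact_force: [0.2, 0.4, -2.2]
grip_width: 0.0217
grip_force: 30.0
```

servo_tool:
  steps:
    - {"translation": [0,0,0],"rot": [0,0,0]}
    - {"translation": [0,0,0],"rot": [0,0,0]}
    - {"translation": [0,0,0],"rot": [0,0,0]}
    - {"translation": [0,0,0],"rot": [0,0,0]}
    - {"translation": [0,0,0],"rot": [0,0,0]}
    - {"translation": [0,0,0],"rot": [0,0,0]}

```text
time: 8.45
tcp_pos: [0.4881, -0.4275, 0.221]
orientation: [0.193, 0.724, 0.641, 0.17]
contact_force: [0.4, -0.1, -1.5]
grip_width: 0.0215
grip_force: 30.0
```

```bash
cat > snap.py <<'E'
import sys
from h import *
from plant import *
n=sys.argv[1]
s,T0=cur();d=get_image("wrist");np.savez(n+".npz",**d,tcp_pos=s["tcp_pos"],orientation=s["orientation"])
cv2.imwrite(f"pics/{n}.png",d["img"][:,:,::-1]);print(s["tcp_pos"].round(4),s["q"].round(3),abs(s["qvel"]).max(),s["contact_force"].round(2),s["ft_torque"].round(3))
E
python3 snap.py w3
```

```text
[ 0.4881 -0.4275  0.221 ] [-0.926  0.301  1.568  0.457  0.946 -1.014] 0.0035513448752417793 [ 0.44 -0.15 -1.54] [ 0.013  0.396 -0.019]
```

View pics/w3.png

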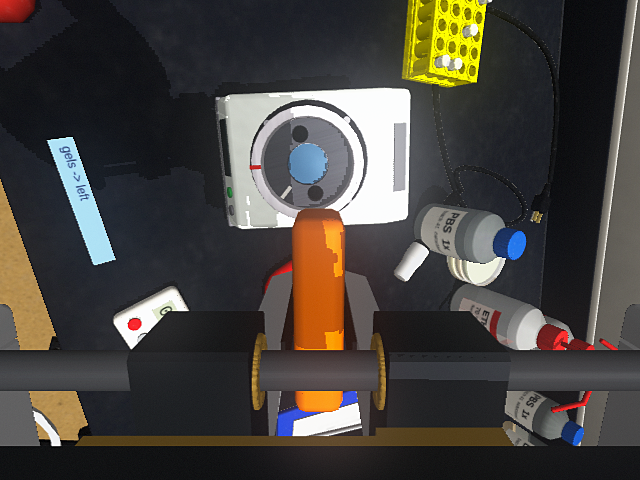

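The wrist view shows the barrel rim centred near (308,160), with the ring's holes at (301,133) and (315,193). The white line is at (286,190) and the red mark at (256,167). I'll take a second view from 60 mm to the side.

servo_tool:
  steps:
    - {"translation": [0,-0.05,0],"rot": [0,0,0]}
    - {"translation": [0,-0.05,0],"rot": [0,0,0]}
    - {"translation": [0,-0.05,0],"rot": [0,0,0]}
    - {"translation": [0,0,0],"rot": [0,0,0]}
    - {"translation": [0,0,0],"rot": [0,0,0]}
    - {"translation": [0,0,0],"rot": [0,0,0]}
    - {"translation": [0,0,0],"rot": [0,0,0]}
    - {"translation": [0,0,0],"rot": [0,0,0]}

```text
time: 9.3
tcp_pos: [0.4366, -0.4216, 0.1909]
orientation: [0.193, 0.724, 0.64, 0.17]
contact_force: [0.3, 0.1, -1.8]
grip_width: 0.022
grip_force: 30.0
```

```bash
python3 snap.py w4; cat > ring.py <<'E'
from h import *
def feats(d,c,X):
    "subpixel holes, red mark, lens near the projected rough points"
    img=d["img"];g=cv2.cvtColor(img,cv2.COLOR_RGB2GRAY);p=proj(c,X);x0,y0=(p-62).astype(int);x1,y1=(p+62).astype(int)
    y0=max(y0,0);roi=(max(x0,0),y0,x1,y1)
    lens=big(mask(img,(95,80,80),(115,255,255),roi));(lx,ly),(w,h),_=cv2.fitEllipse(lens)
    dark=np.zeros_like(g);dark[roi[1]:y1,roi[0]:x1]=(g[roi[1]:y1,roi[0]:x1]<45)*255
    H=[]
    for k in cv2.findContours(dark,cv2.RETR_LIST,cv2.CHAIN_APPROX_NONE)[0]:
        a=cv2.contourArea(k)
        if 60<a<600 and len(k)>5:
            e=cv2.fitEllipse(k);r=np.hypot(e[0][0]-lx,e[0][1]-ly)
            if 20<r<45 and max(e[1])<1.8*min(e[1]): H.append((e[0],e[1],a))
    red=mask(img,(0,130,100),(6,255,255),roi)|mask(img,(172,130,100),(180,255,255),roi);m=cv2.moments(red,True)
    return (lx,ly),H,(m["m10"]/m["m00"],m["m01"]/m["m00"]),(w,h)
E
python3 - <<'E'
from ring import *
X=[.5588,-.3716,.105];V=[]
for n in("w3","w4"):
    d=dict(np.load(n+".npz"));c=cam(d,d);f=feats(d,c,X);print(n,f);V.append((c,f))
E
```

```text
[ 0.4366 -0.4216  0.1909] [-1.001  0.251  1.706  0.51   0.901 -1.143] 0.004713590170050789 [ 0.27  0.05 -1.82] [-0.014  0.495 -0.034]
w3 ((307.25506591796875, 163.4100799560547), [], (258.48275862068965, 168.0344827586207), (38.248348236083984, 39.49381637573242))
w4 ((381.5079650878906, 162.71063232421875), [], (332.2826086956522, 166.43478260869566), (38.01893615722656, 40.149658203125))
```

```bash
python3 - <<'E'
from ring import *
d=dict(np.load("w3.npz"));g=cv2.cvtColor(d["img"],cv2.COLOR_RGB2GRAY)
print(g[133,285:320].tolist());print(g[193,300:332].tolist())
d2=dict(np.load("w4.npz"));a=cv2.resize(d["img"][95:220,240:375],None,fx=2.95,fy=2.95,interpolation=2);b=cv2.resize(d2["img"][95:220,314:449],None,fx=2.95,fy=2.95,interpolation=2)
cv2.imwrite("pics/c34.png",np.hstack([a,b])[:,:,::-1])
E
```

```text
[79, 81, 81, 80, 81, 84, 103, 61, 50, 55, 54, 53, 55, 56, 55, 55, 57, 59, 56, 57, 57, 55, 59, 106, 123, 119, 118, 118, 117, 117, 117, 118, 120, 120, 121]
[113, 112, 113, 110, 109, 112, 111, 86, 49, 55, 56, 55, 57, 59, 58, 57, 56, 57, 58, 59, 58, 57, 60, 88, 120, 120, 119, 120, 121, 122, 122, 123]
```

View pics/c34.png

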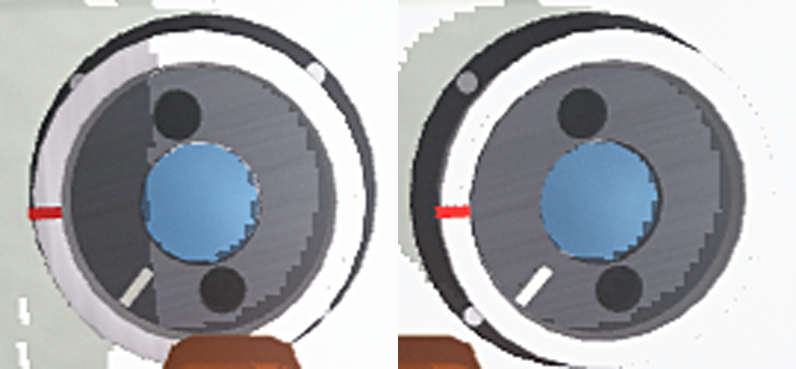

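The crop shows both holes, the white line and the red mark cleanly in both views; the hole threshold just needs raising to about 68.

```bash
sed -i 's/<45)\*255/<68)*255/' ring.py; python3 - <<'E'
from ring import *
X=[.5588,-.3716,.105];V=[]
for n in("w3","w4"):
    d=dict(np.load(n+".npz"));c=cam(d,d);f=feats(d,c,X);H=sorted(f[1],key=lambda e:e[0][1]);print(n,[(np.round(h[0],1),np.round(h[1],1)) for h in H],np.round(f[2],1));V.append((c,H[0][0],H[-1][0],f[0],f[2]))
P=[tri(*[(v[0],v[i]) for v in V]) for i in range(1,5)]
for n,p in zip(("h1","h2","lens","red"),P): print(n,p[0].round(4),np.round(p[1],4))
h1,h2,l,r=[p[0] for p in P]
print("dist",np.linalg.norm(h1-h2),"mid",(h1+h2)/2)
m=(h1+h2)/2;B=barrel(np.radians(-7));print("red in tool axes rel mid",B.T@(r-m),"h1-h2",B.T@(h1-h2))
E
```

```text
w3 [(array([292.5, 133.5]), array([55. , 86.5])), (array([299.5, 133.6]), array([15.1, 15.6])), (array([315. , 192.9]), array([14.4, 14.5]))] [258.5 168. ]
w4 [(array([375.9, 133. ]), array([14.8, 16.3])), (array([388.3, 192.4]), array([14.1, 14.5]))] [332.3 166.4]
h1 [ 0.5296 -0.3506  0.1264] [0. 0.]
h2 [ 0.5509 -0.399   0.111 ] [0.0001 0.0001]
lens [ 0.5493 -0.375   0.1064] [0.0001 0.0001]
red [ 0.515  -0.3742  0.0861] [0.0005 0.0005]
dist 0.05508449122466117 mid [ 0.54025107 -0.37478582  0.11867273]
red in tool axes rel mid [-0.00244515 -0.03800208  0.01561501] h1-h2 [ 0.04542622 -0.01576754 -0.02687275]
```

```bash
sed -i 's/max(e\[1\])<1.8\*min(e\[1\])/max(e[1])<1.4*min(e[1])<30/' ring.py; cat > meas.py <<'E'
import sys
from ring import *
X=[.5588,-.3716,.105];V=[]
for n in sys.argv[1:]:
    d=dict(np.load(n+".npz"));c=cam(d,d);f=feats(d,c,X);H=sorted(f[1],key=lambda e:e[0][1]);assert len(H)==2;V.append((c,H[0][0],H[-1][0],f[0],f[2]))
P=[tri(*[(v[0],v[i]) for v in V]) for i in range(1,5)]
for n,p in zip(("h1","h2","lens","red"),P): print(n,p[0].round(4),np.round(p[1],4))
h1,h2,l,r=[p[0] for p in P];m=(h1+h2)/2
B=barrel(np.radians(-6.5));print("dist",np.linalg.norm(h1-h2),"mid",m.round(4));print("rel mid: red",(B.T@(r-m)).round(4),"lens",(B.T@(l-m)).round(4),"h1-h2",(B.T@(h1-h2)).round(4))
E
python3 meas.py w3 w4
python3 - <<'E'
from h import *
# photometer yaw from the body's top/back edge in w3: white body hull
d=dict(np.load("w3.npz"));c=cam(d,d)
T=dict(np.load("top0.npz"));ct=cam(T)
g=cv2.inRange(cv2.cvtColor(T["img"],cv2.COLOR_RGB2HSV),(0,0,150),(180,60,255));m=np.zeros_like(g);m[195:280,365:440]=g[195:280,365:440]
# back edge (top face, z~.114) and left/right edges at bottom
k=big(m)[:,0,:]
for nm,sel,z in(("back",(k[:,1]<k[:,1].min()+6)&(k[:,0]>384)&(k[:,0]<428),.114),):
    w=np.array([plane(ct,p,z)[:2] for p in k[sel]]);q=np.polyfit(w[:,1],w[:,0],1);print(nm,"yaw",-np.degrees(np.arctan(q[0])))
E
```

```text
h1 [ 0.5455 -0.3514  0.1063] [0.0001 0.0001]
h2 [ 0.5509 -0.399   0.111 ] [0.0001 0.0001]
lens [ 0.5493 -0.375   0.1064] [0.0001 0.0001]
red [ 0.515  -0.3742  0.0861] [0.0005 0.0005]
dist 0.04812569583114788 mid [ 0.5482 -0.3752  0.1086]
rel mid: red [-0.0027 -0.0399  0.0029] lens [ 0.0004 -0.0002  0.0024] h1-h2 [ 0.0467 -0.0117 -0.0014]
back yaw -4.19890971995726
```

```bash
python3 - <<'E'
from h import *
for n,xr in(("w3",(385,425)),("w4",(455,500))):
    d=dict(np.load(n+".npz"));c=cam(d,d);g=cv2.cvtColor(d["img"],cv2.COLOR_RGB2GRAY).astype(int)
    E=[]
    for y in range(100,200,4):
        r=g[y,xr[0]:xr[1]];i=np.argmin(np.diff(r));E.append((xr[0]+i+1,y))
    E=np.array(E);w=np.array([plane(c,p,.114)[:2] for p in E]);q=np.polyfit(w[:,1],w[:,0],1)
    keep=abs(np.polyval(q,w[:,1])-w[:,0])<.004;q=np.polyfit(w[keep,1],w[keep,0],1)
    print(n,keep.sum(),"yaw",-np.degrees(np.arctan(q[0])),"x",w[:,0].mean(),E[::6].tolist())
    # front edge
E
```

```text
w3 21 yaw -3.8269161010783073 x 0.6493077580155624 [[410, 100], [410, 124], [394, 148], [409, 172], [408, 196]]
w4 23 yaw -4.256244891697747 x 0.6500612993851566 [[478, 100], [476, 124], [461, 148], [473, 172], [471, 196]]
```

```bash
python3 - <<'E'
from h import *
c3,c4=[cam(d,d) for d in(dict(np.load("w3.npz")),dict(np.load("w4.npz")))]
r,e=tri((c3,(255.3,166.9)),(c4,(332.6,166.9)));B=barrel(np.radians(-4.1));C=np.array([.5485,-.3751,.1080])
print("red",r,e,"rel",(B.T@(r-C)).round(4))
h=B.T@(np.array([.5455,-.3514,.1063])-[.5509,-.399,.111]);a=np.arctan2(h[1],h[0]);print("h",h,"ang",a,"ring",.65+a)
# spanner in hand
d=dict(np.load("w3.npz"));H=d["hand_eye"];ct=dict(f=c3["f"],c=c3["c"],R=H[:3,:3],e=H[:3,3])
m=mask(d["img"],(5,150,60),(20,255,255),(285,195,360,420));k=np.where(m[:,310:330].any(1))[0];print(k.min(),k.max())
print("ends",plane(ct,(319,k.min()),-.002),plane(ct,(319,k.max()+1),-.036))
for y in(230,300):
    x=np.where(m[y])[0];print(plane(ct,(x.min(),y),-.036)[1],plane(ct,(x.max()+1,y),-.036)[1])
np.savez("ring.npz",C=C,a=a)
s,T0=cur();Bi=B@R.from_euler('z',a).as_matrix()
for dz in(.100,.080): 
    T1=pose(C-B[:,2]*dz,Bi);print("tcp",T1[:3,3])
T1=pose(C-B[:,2]*.100,Bi);Tm=pose(C-B[:,2]*.12-B[:,0]*.065,Bi)
step(T0,Tm,5);step(Tm,T1,5)
E
```

```text
red [ 0.50817329 -0.37251364  0.09785283] [0.00015513170245350384, 0.00015513170245358562] rel [-0.0003 -0.0401 -0.0114]
h [ 0.0470921  -0.00996189 -0.00032441] ang -0.20846735403084654 ring 0.4415326459691535
209 411
ends [ 0.04173251 -0.00049774 -0.002     ] [-0.04479307 -0.00048797 -0.036     ]
-0.011226234751952564 0.009725746021106913
-0.011295890431015889 0.0102365946525564
tcp [ 0.49862796 -0.37152513  0.19460254]
tcp [ 0.50860237 -0.3722401   0.17728203]
5 rows t [-0.0068, 0.0259, 0.003] r [-0.0015, 0.0064, -0.0641] mm 10.8 deg 2.9
5 rows t [0.0318, 0.0067, 0.01] r [0.0, 0.0, 0.0] mm 13.6 deg 0.0
```

servo_tool:
  steps:
    - {"translation": [-0.0068,0.0259,0.003],"rot": [-0.0015,0.0064,-0.0641]}
    - {"translation": [-0.0068,0.0259,0.003],"rot": [-0.0015,0.0064,-0.0641]}
    - {"translation": [-0.0068,0.0259,0.003],"rot": [-0.0015,0.0064,-0.0641]}
    - {"translation": [-0.0068,0.0259,0.003],"rot": [-0.0015,0.0064,-0.0641]}
    - {"translation": [-0.0068,0.0259,0.003],"rot": [-0.0015,0.0064,-0.0641]}
    - {"translation": [0,0,0],"rot": [0,0,0]}
    - {"translation": [0,0,0],"rot": [0,0,0]}

```text
time: 10.05
tcp_pos: [0.4834, -0.4355, 0.2114]
orientation: [0.206, 0.635, 0.728, 0.156]
contact_force: [-0.5, -0.4, -2.2]
grip_width: 0.0215
grip_force: 30.0
```

servo_tool:
  steps:
    - {"translation": [0.032,0.007,0.01],"rot": [0,0,0]}
    - {"translation": [0.032,0.007,0.01],"rot": [0,0,0]}
    - {"translation": [0.032,0.007,0.01],"rot": [0,0,0]}
    - {"translation": [0.032,0.007,0.01],"rot": [0,0,0]}
    - {"translation": [0.032,0.007,0.01],"rot": [0,0,0]}
    - {"translation": [0,0,0],"rot": [0,0,0]}
    - {"translation": [0,0,0],"rot": [0,0,0]}
    - {"translation": [0,0,0],"rot": [0,0,0]}
    - {"translation": [0,0,0],"rot": [0,0,0]}
    - {"translation": [0,0,0],"rot": [0,0,0]}

```text
time: 11.05
tcp_pos: [0.4985, -0.3716, 0.1947]
orientation: [0.207, 0.635, 0.728, 0.156]
contact_force: [-0.5, -0.3, -1.8]
grip_width: 0.0218
grip_force: 30.0
```

```bash
python3 snap.py w5; python3 - <<'E'
from h import *
from plant import *
r=np.load("ring.npz");C,a=r["C"],float(r["a"]);B=barrel(np.radians(-4.1));Bi=B@R.from_euler('z',a).as_matrix()
s,T0=cur();print("err tool",(T0[:3,:3].T@(C-T0[:3,3])).round(4),np.degrees(R.from_matrix(T0[:3,:3].T@Bi).as_rotvec()))
w=dict(np.load("w5.npz"))["img"];sc=get_image("scene")["img"];np.save("s5.npy",sc)
a=cv2.resize(w[60:300,170:470],(500,400));b=cv2.resize(sc[225:325,335:410],(300,400),interpolation=2)
cv2.imwrite("pics/c5.png",np.hstack([a,b])[:,:,::-1])
E
```

```text
[ 0.4985 -0.3716  0.1947] [-0.854  0.263  1.683  0.48   0.867 -1.243] 0.002348713374078092 [-0.52 -0.26 -1.79] [-0.002  0.466 -0.03 ]
err tool [-1.000e-04  1.000e-04  1.001e-01] [-0.02200913  0.01633177 -0.05618122]
```

View pics/c5.png

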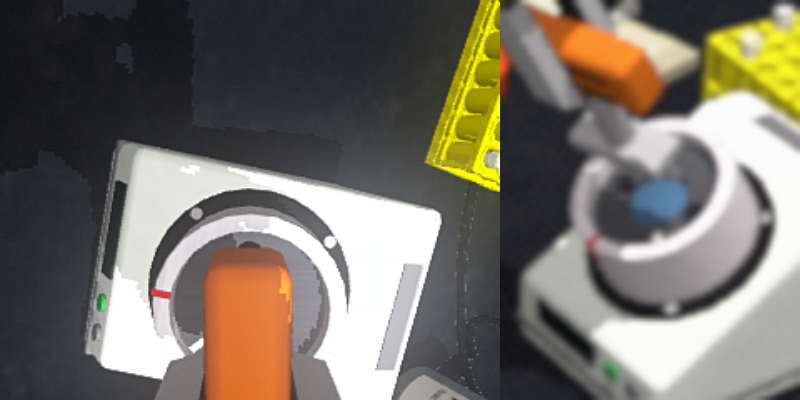

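The picture shows the spanner centred over the barrel, with one hole (crop (250,245)) just past the grip's end and aligned with it. I'm starting the insertion.

servo_tool:
  steps:
    - {"translation": [0.001,0.001,0.0175],"rot": [0,0,0]}
    - {"translation": [0,0,0.0175],"rot": [0,0,0]}
    - {"translation": [0,0,0.0175],"rot": [0,0,0]}
    - {"translation": [0,0,0.0175],"rot": [0,0,0]}
    - {"translation": [0,0,0],"rot": [0,0,0]}
    - {"translation": [0,0,0],"rot": [0,0,0]}
    - {"translation": [0,0,0],"rot": [0,0,0]}

```text
time: 11.85
tcp_pos: [0.513, -0.3717, 0.1708]
orientation: [0.207, 0.635, 0.728, 0.156]
contact_force: [0.5, 0.4, -1.9]
grip_width: 0.0218
grip_force: 30.0
```

servo_tool:
  steps:
    - {"translation": [0,0,0.005],"rot": [0,0,0]}
    - {"translation": [0,0,0.005],"rot": [0,0,0]}
    - {"translation": [0,0,0.005],"rot": [0,0,0]}
    - {"translation": [0,0,0.003],"rot": [0,0,0]}
    - {"translation": [0,0,0],"rot": [0,0,0]}
    - {"translation": [0,0,0],"rot": [0,0,0]}
    - {"translation": [0,0,0],"rot": [0,0,0]}

```text
time: 12.55
tcp_pos: [0.5165, -0.372, 0.1644]
orientation: [0.207, 0.635, 0.728, 0.156]
contact_force: [0.7, 0.5, -1.3]
grip_width: 0.022
grip_force: 30.0
```

```bash
cat > st.py <<'E'
from h import *
r=np.load("ring.npz");C,a=r["C"],float(r["a"]);B=barrel(np.radians(-4.1))
s,T0=cur();t=T0[:3,:3].T
print("TCP->ring in tool mm",(1e3*t@(C-T0[:3,3])).round(1),"F tool",(t@s["contact_force"]).round(1),"M tool",(t@s["ft_torque"]).round(2),"rot vs level(rad)",R.from_matrix(B.T@T0[:3,:3]).as_rotvec().round(3),"w",round(s["grip_width"],4),"t",s["time"],"q6",s["q"][5].round(2))
E
python3 st.py
```

```text
TCP->ring in tool mm [-0.7 -0.5 64.9] F tool [0.6 0.  1.4] M tool [ 0.44  0.03 -0.01] rot vs level(rad) [ 0.    -0.    -0.208] w 0.022 t 12.55 q6 -1.25
```

servo_tool:
  steps:
    - {"translation": [0,0,0.004],"rot": [0,0,0]}
    - {"translation": [0,0,0.004],"rot": [0,0,0]}
    - {"translation": [0,0,0.003],"rot": [0,0,0]}
    - {"translation": [0,0,0],"rot": [0,0,0]}
    - {"translation": [0,0,0],"rot": [0,0,0]}
    - {"translation": [0,0,0],"rot": [0,0,0]}

```text
time: 13.15
tcp_pos: [0.5187, -0.3721, 0.1605]
orientation: [0.207, 0.635, 0.728, 0.156]
contact_force: [-0.1, 0.2, -1.3]
grip_width: 0.022
grip_force: 30.0
```

```bash
python3 st.py
```

```text
TCP->ring in tool mm [-0.7 -0.5 60.5] F tool [ 0.4 -0.7  1.1] M tool [ 0.45  0.05 -0.04] rot vs level(rad) [ 0.    -0.    -0.208] w 0.022 t 13.15 q6 -1.25
```

servo_tool:
  steps:
    - {"translation": [0,0,0],"rot": [0,0,0.06]}
    - {"translation": [0,0,0],"rot": [0,0,0.06]}
    - {"translation": [0,0,0],"rot": [0,0,0.06]}
    - {"translation": [0,0,0],"rot": [0,0,0.06]}
    - {"translation": [0,0,0],"rot": [0,0,0.06]}
    - {"translation": [0,0,0],"rot": [0,0,0.06]}
    - {"translation": [0,0,0],"rot": [0,0,0.06]}
    - {"translation": [0,0,0],"rot": [0,0,0.06]}
    - {"translation": [0,0,0],"rot": [0,0,0.06]}
    - {"translation": [0,0,0],"rot": [0,0,0]}

```text
time: 14.15
tcp_pos: [0.519, -0.3721, 0.1609]
orientation: [0.17, 0.774, 0.578, 0.196]
contact_force: [3.0, 0.3, -1.2]
grip_width: 0.0217
grip_force: 30.0
```

```bash
python3 st.py
```

```text
TCP->ring in tool mm [-1.  -0.7 60.6] F tool [0.9 1.8 2.6] M tool [-0.24  0.13 -0.13] rot vs level(rad) [-0.001 -0.     0.217] w 0.0217 t 14.15 q6 -0.83
```

servo_tool:
  steps:
    - {"translation": [0,0,0],"rot": [0,0,0.06]}
    - {"translation": [0,0,0],"rot": [0,0,0.06]}
    - {"translation": [0,0,0],"rot": [0,0,0.06]}
    - {"translation": [0,0,0],"rot": [0,0,0.06]}
    - {"translation": [0,0,0],"rot": [0,0,0.06]}
    - {"translation": [0,0,0],"rot": [0,0,0.06]}
    - {"translation": [0,0,0],"rot": [0,0,0.06]}
    - {"translation": [0,0,0],"rot": [0,0,0.06]}
    - {"translation": [0,0,0],"rot": [0,0,0.04]}
    - {"translation": [0,0,0],"rot": [0,0,0]}

```text
time: 15.15
tcp_pos: [0.5192, -0.3722, 0.1611]
orientation: [0.127, 0.875, 0.409, 0.226]
contact_force: [4.7, 0.0, 0.3]
grip_width: 0.022
grip_force: 30.0
```

```bash
python3 st.py
```

```text
TCP->ring in tool mm [-1.2 -0.5 60.7] F tool [2.8 3.2 2.1] M tool [-0.55  0.48 -0.14] rot vs level(rad) [-0.001 -0.     0.624] w 0.022 t 15.15 q6 -0.42
```

servo_tool:
  steps:
    - {"translation": [0,0,0],"rot": [0,0,0.025]}
    - {"translation": [0,0,0],"rot": [0,0,0.025]}
    - {"translation": [0,0,0],"rot": [0,0,0.025]}
    - {"translation": [0,0,0],"rot": [0,0,0]}
    - {"translation": [0,0,0],"rot": [0,0,0]}

```text
time: 15.65
tcp_pos: [0.519, -0.3722, 0.161]
orientation: [0.12, 0.887, 0.383, 0.23]
contact_force: [5.3, 0.1, -0.1]
grip_width: 0.0216
grip_force: 30.0
```

```bash
python3 st.py
```

```text
TCP->ring in tool mm [-1.2 -0.2 60.7] F tool [3.2 3.2 2.8] M tool [-0.57  0.73 -0.1 ] rot vs level(rad) [-0.001 -0.     0.683] w 0.0216 t 15.65 q6 -0.36
```

servo_tool:
  steps:
    - {"translation": [0,0,0],"rot": [0,0,0.025]}
    - {"translation": [0,0,0],"rot": [0,0,0.025]}
    - {"translation": [0,0,0],"rot": [0,0,0.025]}
    - {"translation": [0,0,0],"rot": [0,0,0]}
    - {"translation": [0,0,0],"rot": [0,0,0]}

```text
time: 16.15
tcp_pos: [0.5191, -0.3723, 0.1612]
orientation: [0.113, 0.897, 0.357, 0.233]
contact_force: [5.1, -0.9, 0.7]
grip_width: 0.0221
grip_force: 30.0
```

```bash
python3 st.py
```

```text
TCP->ring in tool mm [-1.2 -0.4 60.8] F tool [2.9 3.9 2. ] M tool [-0.79  0.7  -0.12] rot vs level(rad) [-0.001 -0.001  0.742] w 0.0221 t 16.15 q6 -0.3
```

servo_tool:
  steps:
    - {"translation": [0,0,0],"rot": [0,0,0.025]}
    - {"translation": [0,0,0],"rot": [0,0,0.025]}
    - {"translation": [0,0,0],"rot": [0,0,0.025]}
    - {"translation": [0,0,0],"rot": [0,0,0]}
    - {"translation": [0,0,0],"rot": [0,0,0]}

```text
time: 16.65
tcp_pos: [0.5192, -0.3726, 0.1612]
orientation: [0.107, 0.907, 0.331, 0.236]
contact_force: [5.5, -1.3, 0.5]
grip_width: 0.0221
grip_force: 30.3
```

```bash
python3 st.py; python3 snap.py w6; python3 - <<'E'
from h import *
from plant import *
w=dict(np.load("w6.npz"))["img"];sc=get_image("scene")["img"]
a=cv2.resize(w[60:300,170:470],(500,400));b=cv2.resize(sc[225:325,335:410],(300,400),interpolation=2)
cv2.imwrite("pics/c6.png",np.hstack([a,b])[:,:,::-1])
E
```

```text
TCP->ring in tool mm [-1.1 -0.6 60.8] F tool [3.  4.2 2.3] M tool [-1.1   0.6  -0.66] rot vs level(rad) [-0.002 -0.001  0.8  ] w 0.0221 t 16.65 q6 -0.25
[ 0.5192 -0.3726  0.1612] [-0.826  0.333  1.675  0.498  0.798 -0.246] 0.002203007186628792 [ 5.5  -1.32  0.55] [-0.741 -1.144  0.387]
```

View pics/c6.png

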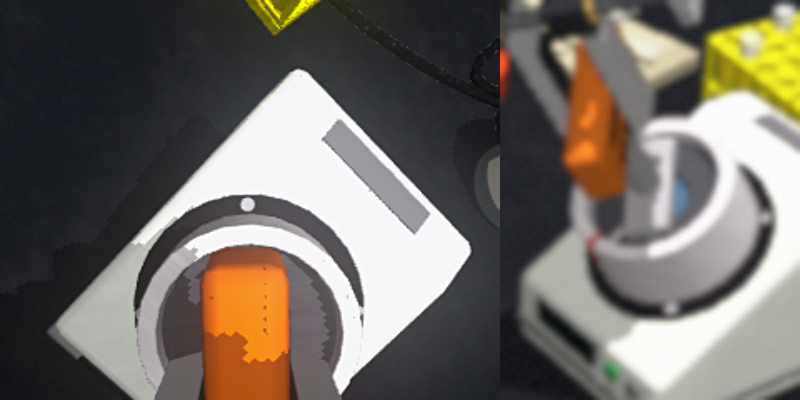

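The pictures show the spanner seated, with its bar lying over the red mark side. The torque jumped from 0.12 to 0.66 N·m, so the ring is on its stop. I'll press slightly more, then ease back to mid-play.

servo_tool:
  steps:
    - {"translation": [0,0,0],"rot": [0,0,0.02]}
    - {"translation": [0,0,0],"rot": [0,0,0]}
    - {"translation": [0,0,0],"rot": [0,0,0]}
    - {"translation": [0,0,0],"rot": [0,0,0]}

```text
time: 17.15
tcp_pos: [0.5192, -0.3725, 0.1613]
orientation: [0.105, 0.91, 0.324, 0.237]
contact_force: [6.0, -0.1, 0.2]
grip_width: 0.022
grip_force: 30.6
```

```bash
python3 st.py
```

```text
TCP->ring in tool mm [-1.2 -0.5 60.8] F tool [4.  3.4 2.8] M tool [-0.98  0.6  -0.77] rot vs level(rad) [-0.002 -0.001  0.815] w 0.022 t 17.15 q6 -0.23
```

servo_tool:
  steps:
    - {"translation": [0,0,0],"rot": [0,0,-0.03]}
    - {"translation": [0,0,0],"rot": [0,0,-0.03]}
    - {"translation": [0,0,0],"rot": [0,0,-0.03]}
    - {"translation": [0,0,0],"rot": [0,0,-0.03]}
    - {"translation": [0,0,0],"rot": [0,0,-0.03]}
    - {"translation": [0,0,0],"rot": [0,0,0]}
    - {"translation": [0,0,0],"rot": [0,0,0]}
    - {"translation": [0,0,0],"rot": [0,0,0]}

```text
time: 17.95
tcp_pos: [0.5186, -0.3721, 0.1605]
orientation: [0.118, 0.89, 0.376, 0.23]
contact_force: [2.4, 1.1, 0.6]
grip_width: 0.0217
grip_force: 30.0
```

```bash
python3 st.py
```

```text
TCP->ring in tool mm [-0.8  0.3 60.5] F tool [2.4 1.  0.6] M tool [-0.11  0.29 -0.05] rot vs level(rad) [ 0.  -0.   0.7] w 0.0217 t 17.95 q6 -0.35
```

servo_tool:
  steps:
    - {"translation": [0,0,0],"rot": [0,0,-0.03]}
    - {"translation": [0,0,0],"rot": [0,0,0]}
    - {"translation": [0,0,0],"rot": [0,0,0]}
    - {"translation": [0,0,0],"rot": [0,0,0]}

```text
time: 18.35
tcp_pos: [0.5185, -0.3721, 0.1603]
orientation: [0.12, 0.885, 0.387, 0.229]
contact_force: [0.3, 0.6, -1.4]
grip_width: 0.0215
grip_force: 30.0
```

```bash
python3 st.py
```

```text
TCP->ring in tool mm [-0.7  0.5 60.4] F tool [ 0.1 -0.8  1.3] M tool [ 0.27 -0.26 -0.05] rot vs level(rad) [ 0.001 -0.     0.676] w 0.0215 t 18.35 q6 -0.37
```

Free of load. I'm drawing it out along the axis, then looking at the ring.

servo_tool:
  steps:
    - {"translation": [0,0,-0.008],"rot": [0,0,0]}
    - {"translation": [0,0,-0.012],"rot": [0,0,0]}
    - {"translation": [0,0,-0.015],"rot": [0,0,0]}
    - {"translation": [0,0,-0.02],"rot": [0,0,0]}
    - {"translation": [0,0,-0.03],"rot": [0,0,0]}
    - {"translation": [0,0,-0.04],"rot": [0,0,0]}
    - {"translation": [0,0,-0.03],"rot": [0,0,0]}

```text
time: 19.05
tcp_pos: [0.4872, -0.37, 0.2161]
orientation: [0.121, 0.885, 0.387, 0.229]
contact_force: [-0.4, -0.1, -1.1]
grip_width: 0.0215
grip_force: 30.0
```

```bash
python3 - <<'E'
from h import *
r=np.load("ring.npz");C=r["C"];B=barrel(np.radians(-4.1));s,T0=cur();print(s["tcp_pos"],s["contact_force"])
T2=pose(C-B@[.075,0,.13],B);step(T0,T2,9)
E
```

```text
[ 0.48716638 -0.37003612  0.21610865] [-0.38687116 -0.14820158 -1.12684755]
9 rows t [-0.02, 0.0077, -0.0015] r [0.0001, 0.0001, -0.0956] mm 8.6 deg 4.3
```

servo_tool:
  steps:
    - {"translation": [-0.02,0.008,-0.002],"rot": [0,0,-0.096]}
    - {"translation": [-0.02,0.008,-0.002],"rot": [0,0,-0.096]}
    - {"translation": [-0.02,0.008,-0.002],"rot": [0,0,-0.096]}
    - {"translation": [-0.02,0.008,-0.002],"rot": [0,0,-0.096]}
    - {"translation": [-0.02,0.008,-0.002],"rot": [0,0,-0.096]}
    - {"translation": [-0.02,0.008,-0.002],"rot": [0,0,-0.096]}
    - {"translation": [-0.02,0.008,-0.002],"rot": [0,0,-0.096]}
    - {"translation": [-0.02,0.008,-0.002],"rot": [0,0,-0.096]}
    - {"translation": [-0.02,0.008,-0.002],"rot": [0,0,-0.096]}
    - {"translation": [0,0,0],"rot": [0,0,0]}

```text
time: 20.05
tcp_pos: [0.4788, -0.4464, 0.2216]
orientation: [0.19, 0.706, 0.659, 0.176]
contact_force: [0.2, 0.1, -1.2]
grip_width: 0.0218
grip_force: 30.0
```

servo_tool:
  steps:
    - {"translation": [0,0,0],"rot": [0,0,0]}
    - {"translation": [0,0,0],"rot": [0,0,0]}
    - {"translation": [0,0,0],"rot": [0,0,0]}

```text
time: 20.35
tcp_pos: [0.4791, -0.4452, 0.2208]
orientation: [0.19, 0.706, 0.659, 0.176]
contact_force: [0.8, -0.2, -1.5]
grip_width: 0.0215
grip_force: 30.0
```

```bash
python3 snap.py w7; python3 - <<'E'
from ring import *
d=dict(np.load("w7.npz"));c=cam(d,d);C=np.load("ring.npz")["C"];p=proj(c,C);print(p)
B=barrel(np.radians(-4.1))
for h in feats(d,c,C)[1]:
    v=ray(c,h[0]);n=B[:,2];P=c["e"]+v*((C-c["e"])@n)/(v@n);q=B.T@(P-C);print(h[0],q.round(4),.65+(np.arctan2(q[1],q[0])+np.pi/2)%np.pi-np.pi/2)
x,y=p.astype(int);x0,y0=max(x-70,0),max(y-70,0)
cv2.imwrite("pics/c7.png",cv2.resize(d["img"][y0:y0+135,x0:x0+140],None,fx=4,fy=4,interpolation=2)[:,:,::-1])
# spanner in hand
H=d["hand_eye"];ct=dict(f=c["f"],c=c["c"],R=H[:3,:3],e=H[:3,3])
m=mask(d["img"],(5,150,60),(20,255,255),(285,195,360,420));k=np.where(m[:,310:330].any(1))[0]
print("ends",plane(ct,(319,k.min()),-.002)[:2],plane(ct,(319,k.max()+1),-.036)[:2])
for yy in(230,300):
    xx=np.where(m[yy])[0];print(plane(ct,(xx.min(),yy),-.036)[1],plane(ct,(xx.max()+1,yy),-.036)[1])
E
```

```text
[ 0.4791 -0.4452  0.2208] [-0.968  0.329  1.533  0.485  0.992 -1.108] 0.0036651157135197884 [ 0.75 -0.18 -1.5 ] [-0.033  0.444  0.031]
[318.56555363 143.9563447 ]
(300.68548583984375, 167.89822387695312) [-0.019  -0.0146  0.    ] 1.3051135012786061
(336.9811706542969, 119.13579559326172) [0.0191 0.0146 0.    ] 1.3019567088263293
ends [ 0.04177401 -0.00047101] [-0.04474422 -0.00046211]
-0.011199204133647493 0.009751129642968743
-0.011268955710851198 0.009847767776548342
```

View pics/c7.png

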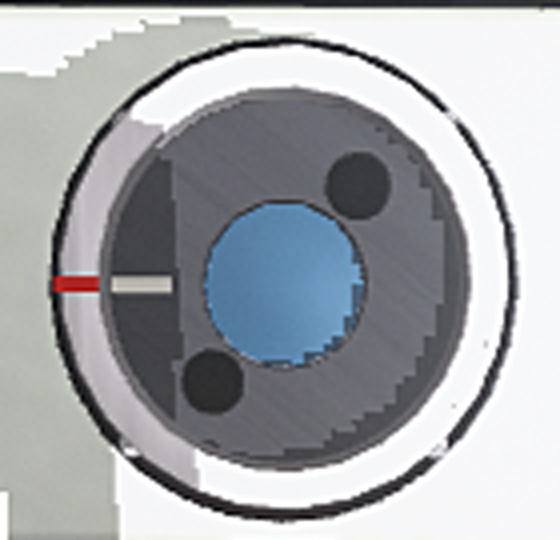

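The ring is locked at a measured 1.30 rad, and the white line (crop (142,284)) meets the red mark (75,284). The spanner has not shifted in the grip. Returning it to the stand.

```bash
python3 - <<'E'
from h import *
s,T0=cur();G=np.load("Tgrasp.npy")
up=pose([.48,-.36,.32],R.from_matrix(T0[:3,:3]).as_matrix());T1=pose([.50,-.1,.31],R.from_matrix([T0[:3,:3],G[:3,:3]]).mean().as_matrix());T2=G.copy();T2[2,3]=.24
step(T0,up,5);step(up,T1,8);step(T1,T2,9)
E
```

```text
5 rows t [0.0425, 0.0226, -0.0443] r [0.0, 0.0, 0.0] mm 26.2 deg 0.0
8 rows t [0.0815, 0.0027, 0.0038] r [0.0415, 0.0041, -0.0148] mm 32.6 deg 1.99
9 rows t [0.0663, 0.0068, 0.0201] r [0.0369, 0.0036, -0.0131] mm 27.9 deg 1.77
```

servo_tool:
  steps:
    - {"translation": [0.0425,0.0226,-0.0443],"rot": [0,0,0]}
    - {"translation": [0.0425,0.0226,-0.0443],"rot": [0,0,0]}
    - {"translation": [0.0425,0.0226,-0.0443],"rot": [0,0,0]}
    - {"translation": [0.0425,0.0226,-0.0443],"rot": [0,0,0]}
    - {"translation": [0.0425,0.0226,-0.0443],"rot": [0,0,0]}

```text
time: 20.9
tcp_pos: [0.4798, -0.3593, 0.3208]
orientation: [0.19, 0.706, 0.659, 0.176]
contact_force: [0.7, 0.3, -2.2]
grip_width: 0.0218
grip_force: 30.0
```

servo_tool:
  steps:
    - {"translation": [0.0815,0.0027,0.0038],"rot": [0.0415,0.0041,-0.0148]}
    - {"translation": [0.0815,0.0027,0.0038],"rot": [0.0415,0.0041,-0.0148]}
    - {"translation": [0.0815,0.0027,0.0038],"rot": [0.0415,0.0041,-0.0148]}
    - {"translation": [0.0815,0.0027,0.0038],"rot": [0.0415,0.0041,-0.0148]}
    - {"translation": [0.0815,0.0027,0.0038],"rot": [0.0415,0.0041,-0.0148]}
    - {"translation": [0.0815,0.0027,0.0038],"rot": [0.0415,0.0041,-0.0148]}
    - {"translation": [0.0815,0.0027,0.0038],"rot": [0.0415,0.0041,-0.0148]}
    - {"translation": [0.0815,0.0027,0.0038],"rot": [0.0415,0.0041,-0.0148]}

```text
time: 21.7
tcp_pos: [0.4996, -0.0986, 0.3101]
orientation: [0.095, 0.691, 0.711, 0.089]
contact_force: [-0.3, 0.5, -2.0]
grip_width: 0.0218
grip_force: 30.0
```

servo_tool:
  steps:
    - {"translation": [0.0663,0.0068,0.0201],"rot": [0.0369,0.0036,-0.0131]}
    - {"translation": [0.0663,0.0068,0.0201],"rot": [0.0369,0.0036,-0.0131]}
    - {"translation": [0.0663,0.0068,0.0201],"rot": [0.0369,0.0036,-0.0131]}
    - {"translation": [0.0663,0.0068,0.0201],"rot": [0.0369,0.0036,-0.0131]}
    - {"translation": [0.0663,0.0068,0.0201],"rot": [0.0369,0.0036,-0.0131]}
    - {"translation": [0.0663,0.0068,0.0201],"rot": [0.0369,0.0036,-0.0131]}
    - {"translation": [0.0663,0.0068,0.0201],"rot": [0.0369,0.0036,-0.0131]}
    - {"translation": [0.0663,0.0068,0.0201],"rot": [0.0369,0.0036,-0.0131]}
    - {"translation": [0.0663,0.0068,0.0201],"rot": [0.0369,0.0036,-0.0131]}
    - {"translation": [0,0,0],"rot": [0,0,0]}

```text
time: 22.7
tcp_pos: [0.5175, 0.142, 0.2385]
orientation: [-0.001, 0.662, 0.749, -0.001]
contact_force: [-1.0, -0.9, -1.2]
grip_width: 0.0218
grip_force: 30.0
```

servo_tool:
  steps:
    - {"translation": [0,0,0],"rot": [0,0,0]}
    - {"translation": [0,0,0],"rot": [0,0,0]}
    - {"translation": [0,0,0],"rot": [0,0,0]}
    - {"translation": [0,0,0],"rot": [0,0,0]}
    - {"translation": [0,0,0],"rot": [0,0,0]}

```text
time: 23.2
tcp_pos: [0.518, 0.1392, 0.24]
orientation: [0.0, 0.663, 0.748, 0.0]
contact_force: [-0.4, 0.0, -1.5]
grip_width: 0.0218
grip_force: 30.0
```

```bash
python3 - <<'E'
from h import *
s,T0=cur();G=np.load("Tgrasp.npy");print(s["tcp_pos"],s["contact_force"],s["ft_torque"])
T1=G.copy();T1[2,3]=.115;T2=G.copy();T2[2,3]=.089
step(T0,T1,6);step(T1,T2,6)
E
```

```text
[0.51804982 0.13916335 0.24003739] [-0.35763433  0.00403595 -1.48422076] [-0.0318622   0.04413181 -0.04655777]
6 rows t [0.0002, 0.0001, 0.0521] r [0.0001, 0.0, -0.0] mm 20.8 deg 0.01
6 rows t [-0.0, 0.0, 0.0108] r [0.0, 0.0, 0.0] mm 4.3 deg 0.0
```

servo_tool:
  steps:
    - {"translation": [0.0005,0.0005,0.052],"rot": [0,0,0]}
    - {"translation": [0.0005,0,0.052],"rot": [0,0,0]}
    - {"translation": [0,0,0.052],"rot": [0,0,0]}
    - {"translation": [0,0,0.052],"rot": [0,0,0]}
    - {"translation": [0,0,0.052],"rot": [0,0,0]}
    - {"translation": [0,0,0.052],"rot": [0,0,0]}
    - {"translation": [0,0,0],"rot": [0,0,0]}
    - {"translation": [0,0,0],"rot": [0,0,0]}
    - {"translation": [0,0,0],"rot": [0,0,0]}
    - {"translation": [0,0,0],"rot": [0,0,0]}

```text
time: 24.2
tcp_pos: [0.5186, 0.14, 0.1161]
orientation: [0.001, 0.663, 0.749, 0.001]
contact_force: [-1.1, -0.2, -1.3]
grip_width: 0.0217
grip_force: 30.0
```

```bash
python3 - <<'E'
from h import *
s,T0=cur();G=np.load("Tgrasp.npy");print(s["tcp_pos"],s["contact_force"]);T2=G.copy();T2[2,3]=.089;step(T0,T2,6)
E
```

```text
[0.51863372 0.14000944 0.11610928] [-1.12784615 -0.18779838 -1.27356644]
6 rows t [-0.0001, -0.0002, 0.0113] r [0.0004, 0.0, 0.0001] mm 4.5 deg 0.02
```

servo_tool:
  steps:
    - {"translation": [-0.0005,-0.0005,0.011],"rot": [0,0,0]}
    - {"translation": [0,0,0.011],"rot": [0,0,0]}
    - {"translation": [0,0,0.011],"rot": [0,0,0]}
    - {"translation": [0,0,0.011],"rot": [0,0,0]}
    - {"translation": [0,0,0.011],"rot": [0,0,0]}
    - {"translation": [0,0,0.011],"rot": [0,0,0]}
    - {"translation": [0,0,0],"rot": [0,0,0]}
    - {"translation": [0,0,0],"rot": [0,0,0]}
    - {"translation": [0,0,0],"rot": [0,0,0]}
    - {"translation": [0,0,0],"rot": [0,0,0]}

```text
time: 25.2
tcp_pos: [0.518, 0.1397, 0.0886]
orientation: [0.0, 0.663, 0.749, -0.0]
contact_force: [-0.2, 0.5, -2.5]
grip_width: 0.022
grip_force: 30.0
```

```bash
python3 - <<'E'
from h import *
s,T0=cur();print(s["tcp_pos"],s["contact_force"],s["ft_torque"])
E
```

```text
[0.51799005 0.13969393 0.08862348] [-0.20624517  0.45635345 -2.47406953] [-0.08559422  0.06723989 -0.00989573]
```

servo_tool:
  steps:
    - {"translation": [0.0005,0.0005,0.002],"rot": [0,0,0]}
    - {"translation": [0,0,0],"rot": [0,0,0]}
    - {"translation": [0,0,0],"rot": [0,0,0]}

```text
time: 25.5
tcp_pos: [0.5183, 0.14, 0.0879]
orientation: [0.0, 0.663, 0.749, 0.0]
contact_force: [-0.1, 0.2, 0.2]
grip_width: 0.022
grip_force: 30.0
```

Weight is now taken by the stand. Opening the gripper.

servo_tool:
  steps:
    - {"translation": [0,0,0],"rot": [0,0,0]}
    - {"translation": [0,0,0],"rot": [0,0,0]}
    - {"translation": [0,0,0],"rot": [0,0,0]}
    - {"translation": [0,0,0],"rot": [0,0,0]}
    - {"translation": [0,0,0],"rot": [0,0,0]}
    - {"translation": [0,0,0],"rot": [0,0,0]}
    - {"translation": [0,0,0],"rot": [0,0,0]}
    - {"translation": [0,0,0],"rot": [0,0,0]}
    - {"translation": [0,0,0],"rot": [0,0,0]}
    - {"translation": [0,0,0],"rot": [0,0,0]}
  fingers: -1

```text
time: 26.5
tcp_pos: [0.5181, 0.1399, 0.0878]
orientation: [0.0, 0.663, 0.749, -0.0]
contact_force: [0.5, -0.3, 0.4]
grip_width: 0.0931
grip_force: 0.0
```

servo_tool:
  steps:
    - {"translation": [0,0,-0.02],"rot": [0,0,0]}
    - {"translation": [0,0,-0.05],"rot": [0,0,0]}
    - {"translation": [0,0,-0.07],"rot": [0,0,0]}
    - {"translation": [0,0,-0.08],"rot": [0,0,0]}
    - {"translation": [0,0,-0.08],"rot": [0,0,0]}
    - {"translation": [0,-0.03,-0.08],"rot": [0,0,0]}
    - {"translation": [0,-0.06,-0.05],"rot": [0,0,0]}
    - {"translation": [0,-0.05,0],"rot": [0,0,0]}
    - {"translation": [0,0,0],"rot": [0,0,0]}
    - {"translation": [0,0,0],"rot": [0,0,0]}

```text
time: 27.5
tcp_pos: [0.4628, 0.1332, 0.2602]
orientation: [0.0, 0.663, 0.749, 0.0]
contact_force: [-0.2, 0.9, -0.7]
grip_width: 0.0941
grip_force: 0.0
```

servo_tool:
  steps:
    - {"translation": [0,0,0],"rot": [0,0,0]}
    - {"translation": [0,0,0],"rot": [0,0,0]}
    - {"translation": [0,0,0],"rot": [0,0,0]}
    - {"translation": [0,0,0],"rot": [0,0,0]}

```text
time: 27.9
tcp_pos: [0.4627, 0.1332, 0.2595]
orientation: [-0.0, 0.663, 0.749, -0.0]
contact_force: [0.7, -0.2, -0.3]
grip_width: 0.0936
grip_force: 0.0
```

```bash
python3 - <<'E'
from plant import *
import cv2
d=get_image("scene")["img"];cv2.imwrite("pics/end.png",cv2.resize(d[150:400,130:460],(792,600),interpolation=2)[:,:,::-1]);print(read_state()["time"])
E
```

```text
27.95
```

View pics/end.png

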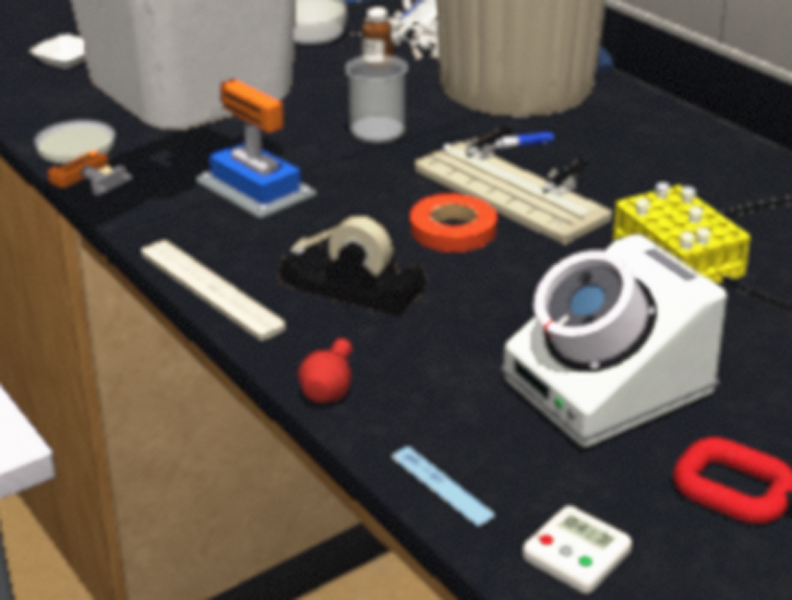

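```bash
python3 - <<'E'
from h import *
from plant import *
S=dict(np.load("scene0.npz"));T=dict(np.load("top0.npz"));S2=get_image("scene");T2=get_image("top")
s,_=cur();print(proj(cam(S2),s["tcp_pos"]),proj(cam(S),s["tcp_pos"]),S2["eye"],S["eye"])
for n,d,roi in(("s0",S,(150,190,212,240)),("s1",S2,(150,190,212,240)),("t0",T,(110,300,165,345)),("t1",T2,(110,300,165,345))):
    m=mask(d["img"],(5,130,80),(20,255,255),roi);print(n,cv2.minAreaRect(big(m)))
r=lambda i,b:cv2.resize(i[b[1]:b[3],b[0]:b[2]],(400,300),interpolation=2)
o=np.vstack([np.hstack([r(S["img"],(140,170,260,260)),r(S2["img"],(140,170,260,260))]),np.hstack([r(T["img"],(70,240,230,360)),r(T2["img"],(70,240,230,360))])])
cv2.imwrite("pics/cmp.png",o[:,:,::-1])
E
```

```text
[211.24133634 142.97307375] [211.24133634 142.97307375] [-0.13800001 -1.07737659  0.73844122] [-0.13800001 -1.07737659  0.73844122]
s0 ((176.88233947753906, 204.4705810546875), (11.661903381347656, 22.29481315612793), 59.036251068115234)
s1 ((162.2069091796875, 220.01722717285156), (9.470462799072266, 25.62595558166504), 68.19859313964844)
t0 ((138.0924530029297, 322.5033874511719), (29.462770462036133, 12.82789134979248), 65.55604553222656)
t1 ((123.0, 321.0), (2.0, 0.0), -90.0)
```

View pics/cmp.png

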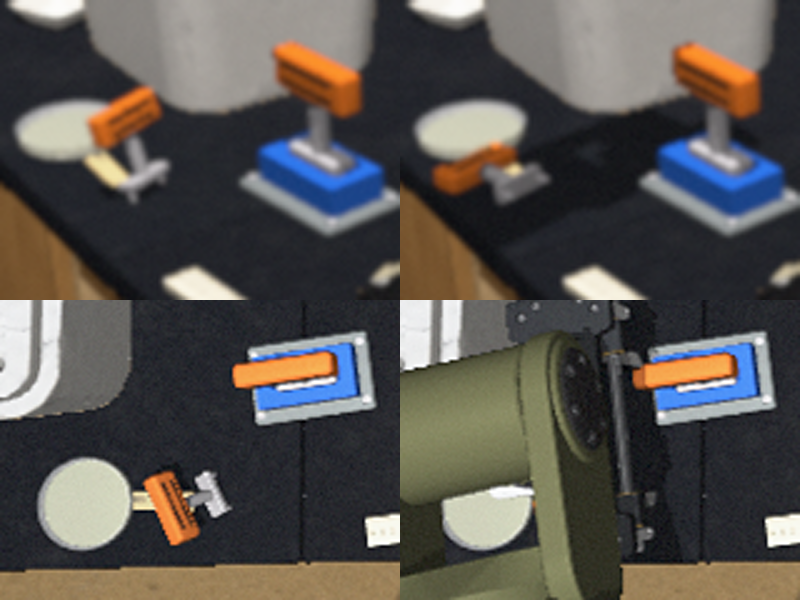

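```bash
python3 - <<'E'
from h import *
from plant import *
w=dict(np.load("w1.npz"));cw=cam(w,w);S=dict(np.load("scene0.npz"));T=dict(np.load("top0.npz"));cs,ct=cam(S),cam(T)
print("initial 3D orange",tri((cs,(176.9,204.5)),(ct,(138.1,322.5))),"crossbar",tri((cs,(140+145/3.33,170+175/3.33)),(ct,(70+213/2.5,240+195/2.5))))
for z in(.01,.03,.06): print(z,"t=1.85 orange",plane(cw,(247,63),z).round(3),"cross",plane(cw,(257,117),z).round(3),"now orange",plane(cs,(162.2,220),z).round(3),"cross",plane(cs,(176,224),z).round(3))
s5=np.load("s5.npy");print(cv2.minAreaRect(big(mask(s5,(5,130,80),(20,255,255),(150,190,212,240)))))
E
```

```text
initial 3D orange (array([0.40059247, 0.25315022, 0.06402429]), [0.004496325417022772, 0.004496325417022826]) crossbar (array([0.40644744, 0.23065561, 0.01638257]), [0.002201092050316568, 0.002201092050316584])
0.01 t=1.85 orange [0.374 0.292 0.01 ] cross [0.389 0.237 0.01 ] now orange [0.372 0.289 0.01 ] cross [0.393 0.245 0.01 ]
0.03 t=1.85 orange [0.378 0.288 0.03 ] cross [0.392 0.236 0.03 ] now orange [0.358 0.251 0.03 ] cross [0.378 0.208 0.03 ]
0.06 t=1.85 orange [0.384 0.282 0.06 ] cross [0.397 0.234 0.06 ] now orange [0.337 0.195 0.06 ] cross [0.356 0.154 0.06 ]
((162.22601318359375, 220.1027374267578), (9.948498725891113, 26.334259033203125), 69.44395446777344)
```

The small look-alike was already toppling between the first two pictures, taken before any arm motion. By t=1.85 s it lay exactly where it lies now, and the arm never went near it. Everything else is in place, so I'm handing in.

```bash
python3 -c "
from plant import *
print(sign_off())"
```

```text
the job is handed in; nothing more can be done
None
```

The ring is locked at its stop (measured 1.30 rad, white line on the red mark), and the spanner stands back in its slot, pins down and released; the job was handed in at about 28 s, though the small look-alike fell over by itself at the start and I left it lying.

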